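# Close the tablet jar with its nested lids, then lift off the outer cover alone

### The arm

A 6-joint arm with a two-finger parallel gripper is mounted at the origin on the work surface. World frame = base frame: x ahead of the robot, y to its left, z up, the work surface at z = 0. Lengths are in mm, angles in rad, forces in N, time in s.
With the tool pointing down it reaches from about 275 to 850 mm from the base axis. Payload 19 kg.
Tool frame: the origin (TCP) lies between the finger pads; the fingertips stand ctrl.nose_length ahead of it and the grasp point (between the pads) lies 11 mm behind it (ctrl.nose_length is the distance from the TCP to the fingertips, in mm); z points along the fingers, y is the line along which they close (so a half turn about z gives the same grasp; the last joint's range is limited). The gripper opens to 85 mm and grips with 20 to 120 N. Pads are 22 mm wide; open, the fingers measure 114 mm over their backs; the gripper's body (76 mm by 85 mm) begins 54 mm behind the grasp point. The pads swing forward as they close: fully open they stand 13 mm farther back than shut.
Start: joints at [1.167, 0.15, 1.437, -0, 1.554, -0.134], TCP at [153.265, 554.167, 239.267] pointing down, gripper open.
Joint ranges: [-2.8, 2.8], [-0.68, 2.1], [0.12, 2.68], [-1.39, 4.53], [0.16, 2.79], [-2.81, 2.81]. Speed limits (rad/s): [1.89, 1.89, 2.22, 3.01, 3.01, 3.01].

### API

Orientations are given as a rotation vector (axis times angle).
In Python, from cell import ctrl gives the robot as it stands.
- The arm moves only by the shell command python3 -m jog 'ROWS'. ROWS is JSON, a list that holds one entry, the list of rows, each a list of 7 numbers: the shift along the tool's x, y, z in mm, then the turn, a rotation vector about the tool's x, y, z in rad, then the closure in counts, from 0 (fully open) to 255 (shut). A call has 1 to 20 rows; each row shifts and turns the commanded pose from where the row before left it, along the tool's axes as they then stand; what a row does not reach is not made up. A row lasts 1/12 s, in which the tool goes at most 41.7 mm and 7.16 degrees, less where a joint would pass 70% of its speed; a pose out of reach is approached as far as the arm can. A call is refused whole if a number of a shift passes 41.7 or a number of a turn 0.125, either way. A call with a gripper value outside its range is refused whole. The fingers move at their own pace and stop on an object; the grip force is fixed at half the most. Time passes only in rows, so rows that do not move let the fingers close. It gives the time, the measured TCP pose, the force, the opening and the grip force at its end, in the units of the state.
- ctrl.sense(): the state, without advancing time (a new reading comes with each control period).
- ctrl.read_camera(name): name is "side" or "top" or "wrist"; returns a dict with "frame" (480x640x3 uint8, red, green, blue), "K" (3x3 intrinsics, pixels), "eye" and "rotation" of the camera in the world; the wrist camera has in their place "hand_eye" (4x4, takes a point from camera to tool coordinates, whose origin is the TCP and whose axes are the flange's). Camera axes: x right, y down, z forward; pixel columns grow to the right and rows downward; lengths in mm; the calibration is good to about 2 mm. A picture is of the moment at which its call begins: read the wrist's pose just before it. There is no depth.
- ctrl.close_job(): hands the job in; it is judged then, once.
The state is a dict: "time_s": time; "q": joint angles; "qvel": joint speeds; "tau": joint torques, N m; "tcp_pos": TCP position; "ee_rot": TCP orientation; "contact_force": force on the tool from outside, world axes, zero at the start; "torque": the same for the moment, N m; "width": opening from 0.0 (shut) to 1.0 (fully open); "finger_force": force on a finger pad.
Only numpy, scipy, OpenCV 4.12 (cv2) and the standard library are available. Lean on these libraries where they do the work, as an engineer would, in place of code of your own. Each camera call takes 0.05 s, during which the arm holds its last target. There are 200 camera calls.

### The job

The sage-green tablet jar stands open, and its two lids, a wooden inner lid with a brass cover nested over it, lie together on the wooden coaster. Carry the nested pair to the jar, lower it gently until the inner lid is fully home in the mouth, and let go; then lift the brass cover off alone, because it is wanted for polishing, leaving the inner lid shut in the jar. Finish still holding the cover level, a good hand's breadth above the jar's rim and straight over it, and do not disturb the other things on the sill.

Things in the scene. Friction and masses are not known exactly. Their poses are not given: they have to be found in the camera images.
- jar: open round sage-green jar, loose, about 0.8 kg, 75 mm tall: body 94 mm across up to 55 mm, then a straight neck 84 mm across outside and 74 mm inside up to the rim. Origin at the centre of its underside, z up. Stands left or right of the coaster.
- jar_mouth (a point): centre of the jar's mouth, at rim height, 75 mm above the surface. Fully home, the inner lid's flange rests on the rim with its plug in the mouth: the lid's origin is then 61 mm above the jar's origin, 14 mm below this point.
- coaster: round wooden coaster, 110 mm across, 10 mm thick, loose; the nested lids start centred on it within 5 mm. Origin at the centre of its underside.
- inner_lid: round inner lid, about 0.14 kg. Origin at the centre of its underside, z up. From the origin up: a cork plug 0 to 14 mm (60 mm across at the bottom, tapering out to 68 mm at 9 mm), a wooden flange with small rubber rest beads, 86 mm across from 14 to 19 mm, and an upright dark round knob (plain post) 18 mm across from 19 to 66 mm.
- knob_top (a point): centre of the top of the inner lid's dark post, 66 mm above the inner lid's origin. With the cover nested, the top 24 mm of the post stand free above the cover's collar; lifting the post carries both lids.
- cover: round brass outer cover, about 0.16 kg, 102 mm across. Origin at the centre of its lower edge, z up. From the origin up: a skirt 0 to 12 mm (inside 94 mm across), a flat plate 12 to 17 mm, and an upright round collar 40 mm across from 17 to 35 mm, with a 24 mm hole right through plate and collar in which the inner lid's post stands.
- collar_top (a point): centre of the top of the cover's collar, 35 mm above the cover's origin. Nested, the plate rests on the inner lid's flange and the cover's origin is 7 mm above the inner lid's. The collar can be gripped with the post standing between the fingers; the post's top is 42 mm above the plate.
- pill_tray: lavender pill tray 90 x 170 x 22 mm, bystander at the back, origin at the centre of its underside
- carafe: empty glass carafe, 190 mm tall, 96 mm across, bystander at the back right, origin at the centre of its underside
- stopper: glass carafe stopper, 58 mm tall, 40 mm across, bystander, origin at the centre of its underside
- cuff_case: dark blood pressure cuff case with a steel spring clip, 160 x 110 x 67 mm, bystander at the left, origin at the centre of its underside
- cup: blue ceramic cup, 85 mm tall, 76 mm across, bystander at the back left, origin at the centre of its underside
- clock: cream alarm clock, 45 x 110 x 80 mm, bystander at the right, origin at the centre of its underside

How it is judged:
By the outcome, as a careful person would: the job done as asked, in the order asked, and still so for the second after the job is handed in, while the arm keeps its last pose, push and grip.
It also fails if it takes over 53 s, if anything falls off the work surface, if the arm or the gripper's body presses on something with over 40 N, if the wrist force passes 120 N, or if a joint passes its speed limit or range.

## Working session

There is one attempt and no reset: what is moved stays moved. The work goes in short steps, Python scripts to look and compute and a shell command to move; the robot and the scene stay as the last step left them, time stands still between calls to the robot, and variables do not carry over. Pictures are saved under pics/ and viewed, at most 10 in all, crops included, and the job is handed in when it is done.

```bash
mkdir -p pics; ls; python3 - <<'E'
from cell import ctrl
import cv2, numpy as np
print(ctrl.nose_length, ctrl.sense())
for n in("top","side"):
    c=ctrl.read_camera(n); cv2.imwrite(f"pics/{n}0.png",c["frame"][:,:,::-1]); print(n,c["K"],c["eye"],c["rotation"])
c=ctrl.read_camera("wrist");print(c["K"],c["hand_eye"])
E
```

```text
pics
8.0 {'time_s': 0.0, 'q': array([ 1.16703869e+00,  1.50977478e-01,  1.43803658e+00, -1.99155139e-05,
        1.55379770e+00, -1.34012698e-01]), 'qvel': array([ 4.33202452e-04, -1.27795477e-03, -6.30428584e-05, -8.06593088e-04,
       -5.25138263e-04,  1.32692108e-04]), 'tau': array([-4.17072997e-04, -7.13065195e+01, -5.70853651e+01, -4.68747676e-04,
        9.18064965e-03, -9.23651555e-06]), 'tcp_pos': array([153.16579914, 553.97461324, 238.67754705]), 'ee_rot': array([-4.22389332e-01, -3.11275987e+00,  1.85428926e-03]), 'contact_force': array([-0.25346577,  0.73130729, -0.59892371]), 'torque': array([0.00273497, 0.01965116, 0.0217268 ]), 'finger_force': 0.0, 'width': 1.0062386555334792}
top [[495.4312117    0.         318.53626473]
 [  0.         495.4312117  243.6318193 ]
 [  0.           0.           1.        ]] [ 455.80210824   29.22708335 1266.51816796] [-2.194126    2.14129426 -0.1494759 ]
side [[520.94577712   0.         311.29468821]
 [  0.         520.94577712 241.75876292]
 [  0.           0.           1.        ]] [  23.55689711 -877.38856258  706.74891215] [-2.05486575  0.57914048 -0.3542629 ]
[[353.77056654   0.         319.08986417]
 [  0.         353.77056654 240.35750963]
 [  0.           0.           1.        ]] [[ 4.33153160e-04 -9.48301369e-01 -3.17370958e-01  8.16285366e+01]
 [ 9.99999849e-01  3.03523183e-04  4.57892069e-04 -6.75964933e-01]
 [-3.37890233e-04 -3.17371108e-01  9.48301358e-01 -1.34085620e+02]
 [ 0.00000000e+00  0.00000000e+00  0.00000000e+00  1.00000000e+00]]
```

View pics/top0.png

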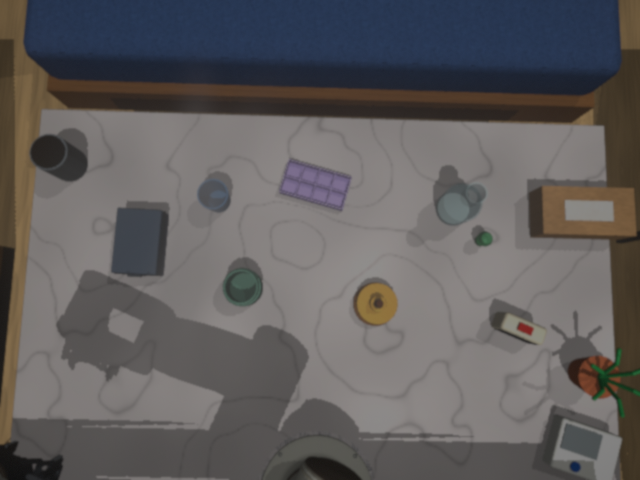

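View pics/side0.png

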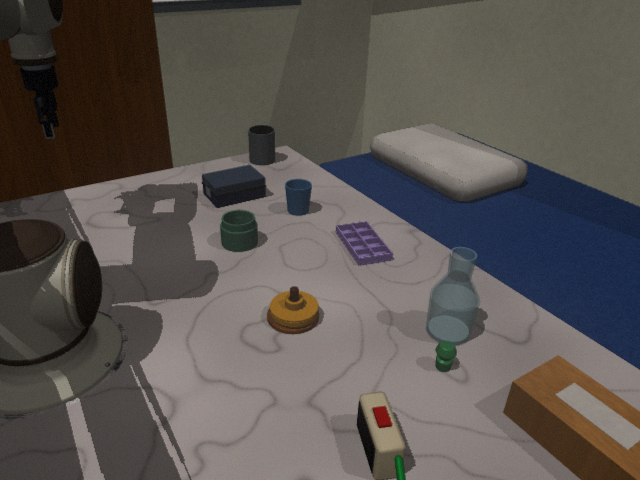

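```bash
python3 - <<'E'
import cv2, numpy as np
t=cv2.imread("pics/top0.png"); s=cv2.imread("pics/side0.png")
def cr(i,u,v): # 80x60 crop x5, top-left u,v
    return cv2.resize(i[v:v+60,u:u+80],None,fx=5,fy=5,interpolation=cv2.INTER_CUBIC)
m=np.vstack([np.hstack([cr(t,337,275),cr(t,203,257)]),np.hstack([cr(s,254,280),cr(s,199,200)])])
cv2.imwrite("pics/m0.png",cv2.convertScaleAbs(m,alpha=1.4))
E
```

```text
(no output)
```

View pics/m0.png

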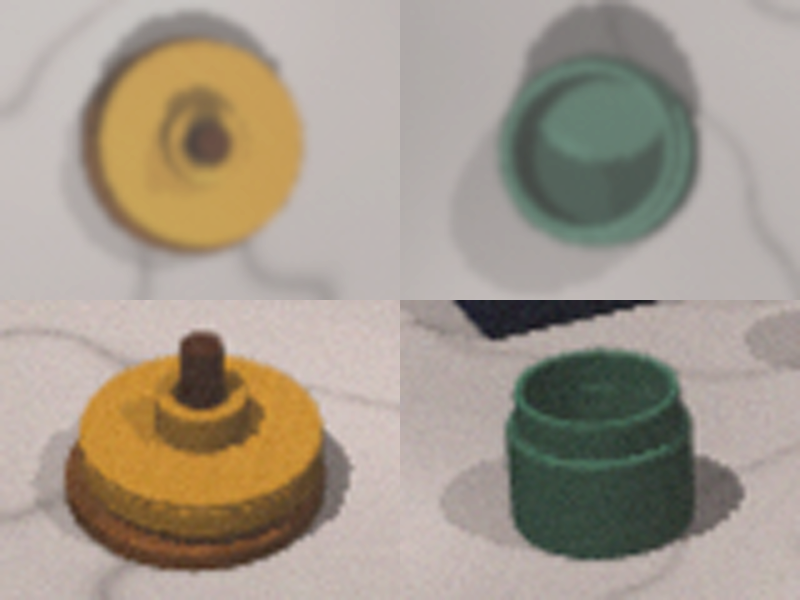

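The post top is at top (378.2, 302.9) and side (293.7, 287.4). The plate disc is at top (376.7, 303.2). The jar rim is at top (241, 286.6) and side (237.7, 217.0).

```bash
cat > h.py <<'E'
from cell import ctrl
import numpy as np
from scipy.spatial.transform import Rotation as R
def ray(c,u,v,z,pose=None):
    d=np.linalg.inv(c["K"])@[u,v,1]
    if pose is None: e=np.array(c["eye"]); Rm=R.from_rotvec(c["rotation"]).as_matrix() if np.size(c["rotation"])==3 else c["rotation"]
    else:
        T=np.eye(4);T[:3,:3]=R.from_rotvec(pose["ee_rot"]).as_matrix();T[:3,3]=pose["tcp_pos"]
        T=T@c["hand_eye"]; e=T[:3,3]; Rm=T[:3,:3]
    d=Rm@d; return (e+d*(z-e[2])/d[2]).round(1)
E
python3 - <<'E'
from h import *
t=ctrl.read_camera("top");s=ctrl.read_camera("side")
print("post",ray(t,378.2,302.9,76),ray(s,293.7,287.4,76),"plate",ray(t,376.7,303.2,34))
print("jar",ray(t,241,286.6,75),ray(s,237.7,217,75))
for n,u,v,z in [("tray",314,184,22),("cup",214,194,85),("case",140,241,67),("car",453,208,95),("stop",484,238,40),("clock",523,328,60)]: print(n,ray(t,u,v,z))
S=ctrl.sense();print(R.from_rotvec(S["ee_rot"]).as_matrix().round(3))
E
```

```text
post [ 460.4 -136.4   76. ] [ 462.7 -135.3   76. ] plate [ 459.7 -138.5   34. ]
jar [491.4 192.5  75. ] [493.8 196.7  75. ]
tray [759.8  24.   22. ]
cup [713.  265.7  85. ]
case [595.9 442.3  67. ]
car [ 692.2 -312.8   95. ]
stop [ 628.7 -406.5   40. ]
clock [ 408.2 -490.8   60. ]
[[-0.964  0.267 -0.   ]
 [ 0.267  0.964 -0.001]
 [ 0.    -0.001 -1.   ]]
```

```bash
python3 -m jog '[[[0,0,0,0,0,-0.09,0],[0,0,0,0,0,-0.09,0],[0,0,0,0,0,-0.09,0],[-24,-26,0,0,0,0,0],[-24,-26,0,0,0,0,0],[-24,-26,0,0,0,0,0],[-24,-26,0,0,0,0,0],[-24,-26,0,0,0,0,0],[-24,-26,0,0,0,0,0],[-24,-26,0,0,0,0,0],[-24,-26,0,0,0,0,0],[-24,-26,0,0,0,0,0],[-24,-26,0,0,0,0,0],[-24,-26,0,0,0,0,0],[-24,-26,0,0,0,0,0],[-24,-26,0,0,0,0,0],[-24,-26,0,0,0,0,0],[0,0,0,0,0,0,0],[0,0,0,0,0,0,0]]]'
python3 - <<'E'
from h import *; import cv2
print(ctrl.sense()); c=ctrl.read_camera("wrist"); cv2.imwrite("pics/wj.png",c["frame"][:,:,::-1])
E
```

```text
time_s: 1.83
tcp_pos: [490.1, 188.9, 238.8]
ee_rot: [-0.004, -3.141, 0.0]
contact_force: [-0.4, -0.2, -0.5]
width: 0.998
finger_force: 0.0
{'time_s': 1.8333, 'q': array([ 2.21177639e-01,  4.72560634e-02,  1.55127518e+00, -1.08775217e-04,
        1.54396009e+00, -1.34697073e+00]), 'qvel': array([ 0.04711067, -0.0220063 ,  0.01358084,  0.00968995,  0.00466698,
        0.02058611]), 'tau': array([ -3.65498878, -59.9301374 , -58.04564238,  -0.37072686,
        -0.20260516,  -0.62909083]), 'tcp_pos': array([490.13057574, 188.89146207, 238.84218558]), 'ee_rot': array([-4.15360580e-03, -3.14073734e+00,  4.77968223e-04]), 'contact_force': array([-0.35769209, -0.1808228 , -0.47110202]), 'torque': array([-0.00145485,  0.00604825,  0.04799042]), 'finger_force': 0.0, 'width': 0.9979556792030141}
```

```bash
python3 -m jog '[[[3,-35,0,0,0,0,0],[3,-35,0,0,0,0,0],[3,-35,0,0,0,0,0],[3,-35,0,0,0,0,0],[3,-35,0,0,0,0,0],[3,-35,0,0,0,0,0],[3,-35,0,0,0,0,0],[3,-35,0,0,0,0,0],[3,-35,0,0,0,0,0],[0,0,0,0,0,0,0],[0,0,0,0,0,0,0]]]'
python3 - <<'E'
from h import *; import cv2
print(ctrl.sense()); c=ctrl.read_camera("wrist"); cv2.imwrite("pics/wl.png",c["frame"][:,:,::-1])
a=cv2.imread("pics/wj.png");b=cv2.imread("pics/wl.png")
cv2.imwrite("pics/w.png",np.hstack([a[:,120:520],b[:,120:520]]))
E
```

```text
time_s: 2.8
tcp_pos: [462.1, -125.2, 239.3]
ee_rot: [-0.002, -3.141, -0.0]
contact_force: [-0.1, 1.0, 0.0]
width: 1.0
finger_force: 0.0
{'time_s': 2.8, 'q': array([-4.25685419e-01, -5.20431770e-02,  1.64941344e+00,  9.71086954e-07,
        1.54434006e+00, -1.99507011e+00]), 'qvel': array([ 0.04672057, -0.00722454,  0.00340272,  0.00679213,  0.00369248,
        0.0194166 ]), 'tau': array([ -4.03489441, -51.08696222, -57.50576377,  -0.40277213,
        -0.15412482,  -0.74207766]), 'tcp_pos': array([ 462.08997658, -125.18996423,  239.30600329]), 'ee_rot': array([-2.21736306e-03, -3.14148507e+00, -7.75908395e-05]), 'contact_force': array([-0.13927408,  1.04987733,  0.0300254 ]), 'torque': array([ 0.0534336 , -0.02252266,  0.04147455]), 'finger_force': 0.0, 'width': 1.0004939716069428}
```

View pics/w.png

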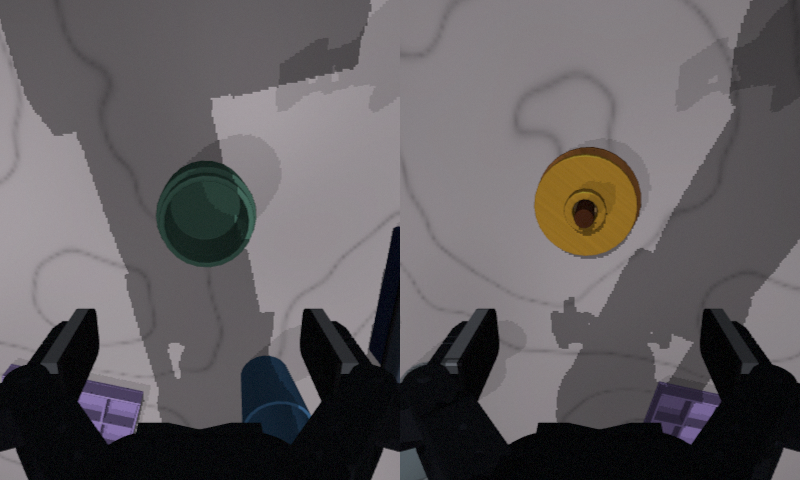

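Left: jar rim around (326, 220) in full-frame pixels. Right: post top around (305, 213). I'll enlarge both.

```bash
python3 - <<'E'
import cv2, numpy as np
a=cv2.imread("pics/wj.png");b=cv2.imread("pics/wl.png")
f=lambda i,u,v:cv2.resize(i[v:v+120,u:u+120],None,fx=3.33333333,fy=3.33333333,interpolation=cv2.INTER_CUBIC)
m=np.hstack([f(a,266,155),f(b,245,145)])
cv2.imwrite("pics/w2.png",cv2.convertScaleAbs(m,alpha=2))
E
```

```text
(no output)
```

View pics/w2.png

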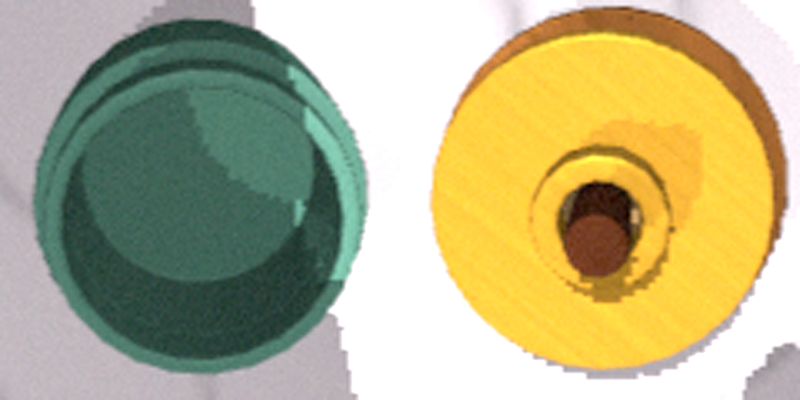

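```bash
python3 - <<'E'
from h import *
c=ctrl.read_camera("wrist")
A=dict(tcp_pos=[490.13,188.89,238.84],ee_rot=[-4.15360580e-03,-3.14073734,4.77968223e-04])
B=dict(tcp_pos=[462.09,-125.19,239.31],ee_rot=[-2.21736306e-03,-3.14148507,-7.75908395e-05])
def box(l,r,t,b,ou,ov,z,P):
    g=lambda x,y:ray(c,ou+(x+.5)/3.33333-.5,ov+(y+.5)/3.33333-.5,z,P)
    mx,my=(l+r)/2,(t+b)/2
    L,Rr,T,Bt=g(l,my),g(r,my),g(mx,t),g(mx,b)
    print([(T[0]+Bt[0])/2,(L[1]+Rr[1])/2],"size",abs(T[0]-Bt[0]),abs(L[1]-Rr[1]))
box(46,360,68,373,266,155,75,A);box(60,344,85,360,266,155,75,A)
box(163,229,212,278,245,145,76,B);box(133,271,153,293,245,145,52,B);box(32,373,32,370,245,145,34,B)
print(ctrl.sense()["tcp_pos"])
E
```

```text
[np.float64(491.70000000000005), np.float64(194.85000000000002)] size 82.80000000000001 82.1
[np.float64(491.90000000000003), np.float64(194.55)] size 74.60000000000002 74.29999999999998
[np.float64(459.54999999999995), np.float64(-139.3)] size 17.69999999999999 17.200000000000017
[np.float64(459.9), np.float64(-138.6)] size 40.19999999999999 38.60000000000001
[np.float64(459.65), np.float64(-139.05)] size 101.5 100.1
[ 462.41369004 -123.66946771  239.41592364]
```

```bash
python3 -m jog '[[[2.3,-15,20,0,0,0,0],[0,0,30,0,0,0,0],[0,0,30,0,0,0,0],[0,0,30,0,0,0,0],[0,0,20,0,0,0,0],[0,0,0,0,0,0,0],[0,0,0,0,0,0,0],[0,0,0,0,0,0,0],[0,0,0,0,0,0,0]]]'
python3 - <<'E'
from h import *; import cv2
S=ctrl.sense(); c=ctrl.read_camera("wrist"); print(S["tcp_pos"],S["ee_rot"]); cv2.imwrite("pics/wl2.png",cv2.convertScaleAbs(c["frame"][:,:,::-1],alpha=2))
E
```

```text
time_s: 3.65
tcp_pos: [461.0, -139.6, 111.1]
ee_rot: [-0.002, 3.139, -0.002]
contact_force: [0.4, -0.2, -0.2]
width: 0.999
finger_force: 0.0
[ 460.97504733 -139.62927997  111.07141602] [-1.62426600e-03  3.13934263e+00 -1.81457366e-03]
```

View pics/wl2.png

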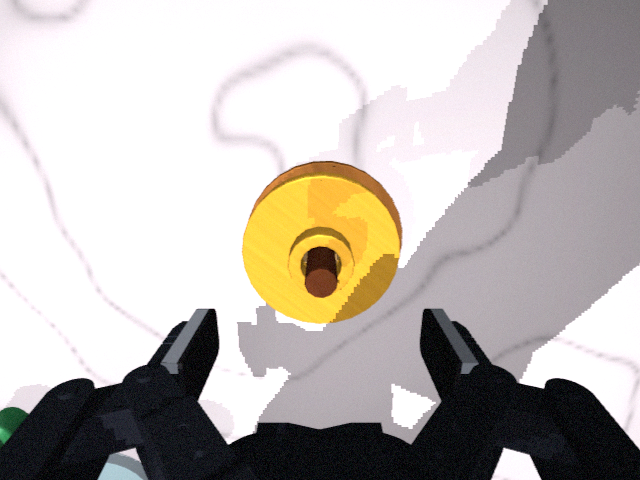

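Post top at (320.5, 283), with collar centre near (321, 263); the post sits centred between the fingers.

```bash
python3 - <<'E'
from h import *
S=ctrl.sense(); c=ctrl.read_camera("wrist"); print(S["tcp_pos"]);P=dict(tcp_pos=[460.975,-139.63,111.07],ee_rot=[-1.62e-3,3.13934,-1.81e-3]); print(ray(c,320.5,283,76,P), ray(c,321.5,264,52,P))
E
```

```text
[ 460.86587632 -139.76958     110.90859646]
[ 459.5 -139.5   76. ] [ 458.6 -138.8   52. ]
```

```bash
python3 -m jog '[[[1.3,0,12,0,0,0,0],[0,0,15,0,0,0,0],[0,0,12,0,0,0,0],[0,0,6,0,0,0,0],[0,0,3.5,0,0,0,0],[0,0,0,0,0,0,0],[0,0,0,0,0,0,0],[0,0,0,0,0,0,150],[0,0,0,0,0,0,255],[0,0,0,0,0,0,255],[0,0,0,0,0,0,255],[0,0,0,0,0,0,255],[0,0,0,0,0,0,255],[0,0,0,0,0,0,255],[0,0,0,0,0,0,255]]]'
```

```text
time_s: 5.0
tcp_pos: [458.9, -139.7, 61.0]
ee_rot: [-0.0, 3.141, -0.0]
contact_force: [0.2, 2.6, 3.9]
width: 0.186
finger_force: 58.5
```

```bash
python3 -m jog '[[[0,0,-5,0,0,0,255],[0,0,-10,0,0,0,255],[0,0,-15,0,0,0,255],[0,0,-20,0,0,0,255],[0,0,-25,0,0,0,255],[0,0,-25,0,0,0,255],[0,0,-10,0,0,0,255],[0,0,0,0,0,0,255],[0,0,0,0,0,0,255]]]'
```

```text
time_s: 5.75
tcp_pos: [458.7, -139.8, 170.4]
ee_rot: [-0.0, 3.141, -0.0]
contact_force: [0.1, 0.2, -4.5]
width: 0.185
finger_force: 58.7
```

```bash
python3 -m jog '[[[-1,10,0,0,0,0,255],[-2,20,0,0,0,0,255],[-3,30,0,0,0,0,255],[-3,30,0,0,0,0,255],[-3,30,0,0,0,0,255],[-3,30,0,0,0,0,255],[-3,30,0,0,0,0,255],[-3,30,0,0,0,0,255],[-3,30,0,0,0,0,255],[-3,30,0,0,0,0,255],[-3,30,0,0,0,0,255],[-2,20,0,0,0,0,255],[-0.5,10,0,0,0,0,255],[0,4,0,0,0,0,255],[0,0,0,0,0,0,255],[0,0,0,0,0,0,255],[0,0,0,0,0,0,255],[0,0,0,0,0,0,255],[0,0,0,0,0,0,255]]]'
python3 - <<'E'
from h import *; import cv2
S=ctrl.sense(); c=ctrl.read_camera("wrist"); print(S["tcp_pos"],S["ee_rot"]); s=ctrl.read_camera("side")["frame"]; t=ctrl.read_camera("top")["frame"]
w=cv2.resize(c["frame"],(400,300)); f=lambda i,u,v:cv2.resize(i[v:v+75,u:u+100],(400,300),interpolation=cv2.INTER_CUBIC)
m=np.vstack([np.hstack([w,f(s,190,165)]),np.hstack([f(s,245,270),f(t,200,240)])])
cv2.imwrite("pics/c.png",cv2.convertScaleAbs(m[:,:,::-1],alpha=1.5))
E
```

```text
time_s: 7.33
tcp_pos: [491.3, 193.5, 170.8]
ee_rot: [0.001, 3.141, -0.0]
contact_force: [-0.4, 0.2, -3.1]
width: 0.183
finger_force: 58.9
[491.32981342 193.48344438 170.84977615] [ 1.38155871e-03  3.14148022e+00 -2.56350398e-04]
```

View pics/c.png

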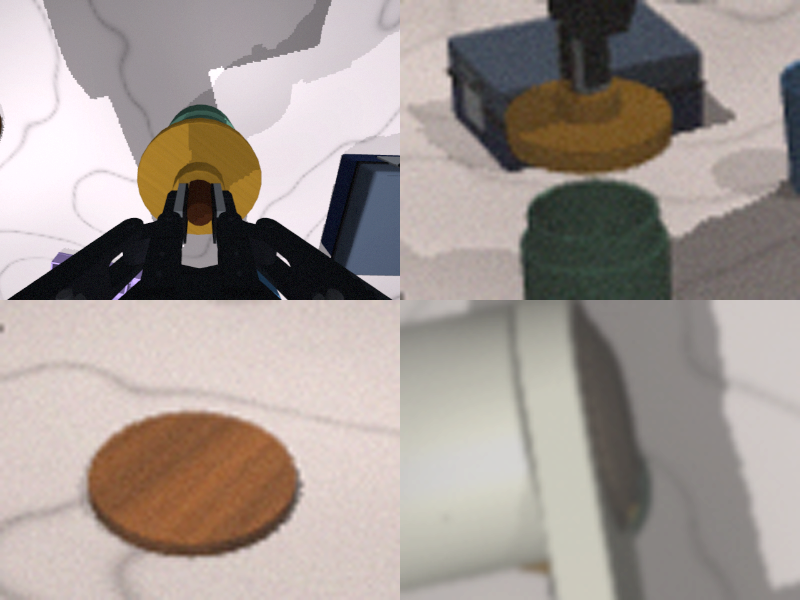

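```bash
python3 -m jog '[[[0,0.8,8,0,0,0,255],[0,0,12,0,0,0,255],[0,0,12,0,0,0,255],[0,0,6,0,0,0,255],[0,0,3,0,0,0,255],[0,0,2,0,0,0,255],[0,0,2,0,0,0,255],[0,0,2,0,0,0,255],[0,0,2,0,0,0,255],[0,0,2,0,0,0,255],[0,0,0,0,0,0,255],[0,0,0,0,0,0,255]]]'
```

```text
time_s: 8.48
tcp_pos: [491.2, 195.0, 119.8]
ee_rot: [0.0, -3.142, 0.0]
contact_force: [-0.3, -0.7, -3.7]
width: 0.193
finger_force: 58.9
```

```bash
python3 -m jog '[[[0,0,1,0,0,0,255],[0,0,1,0,0,0,255],[0,0,1,0,0,0,255],[0,0,1,0,0,0,255],[0,0,1,0,0,0,255],[0,0,0.5,0,0,0,255],[0,0,0.5,0,0,0,255],[0,0,0,0,0,0,255],[0,0,0,0,0,0,255]]]'
```

```text
time_s: 9.23
tcp_pos: [491.3, 195.0, 113.8]
ee_rot: [0.0, -3.142, 0.0]
contact_force: [-0.9, -0.0, -3.6]
width: 0.186
finger_force: 58.9
```

```bash
python3 -m jog '[[[0,0,0.5,0,0,0,255],[0,0,0.5,0,0,0,255],[0,0,0.5,0,0,0,255],[0,0,0,0,0,0,255],[0,0,0,0,0,0,255]]]'; python3 -m jog '[[[0,0,0.5,0,0,0,255],[0,0,0,0,0,0,255],[0,0,0,0,0,0,255]]]'
```

```text
time_s: 9.65
tcp_pos: [491.2, 195.0, 112.2]
ee_rot: [0.0, -3.141, 0.0]
contact_force: [-0.2, 0.0, -2.2]
width: 0.187
finger_force: 58.9
time_s: 9.9
tcp_pos: [491.3, 195.0, 111.9]
ee_rot: [-0.0, 3.141, -0.0]
contact_force: [0.4, -0.1, -1.3]
width: 0.19
finger_force: 59.2
```

Contact is starting (the measured load is falling).

```bash
python3 -m jog '[[[0,0,0.5,0,0,0,255],[0,0,0,0,0,0,255],[0,0,0,0,0,0,255]]]'; python3 -m jog '[[[0,0,0.4,0,0,0,255],[0,0,0,0,0,0,255],[0,0,0,0,0,0,255]]]'
```

```text
time_s: 10.15
tcp_pos: [491.4, 195.1, 111.6]
ee_rot: [-0.0, 3.141, 0.0]
contact_force: [0.3, -0.1, 4.0]
width: 0.188
finger_force: 59.6
time_s: 10.4
tcp_pos: [491.4, 195.2, 111.4]
ee_rot: [-0.0, 3.141, 0.0]
contact_force: [-1.6, 1.1, 6.3]
width: 0.186
finger_force: 60.1
```

```bash
python3 -m jog '[[[0,0,-0.6,0,0,0,255],[0,0,0,0,0,0,150],[0,0,0,0,0,0,80],[0,0,0,0,0,0,0],[0,0,0,0,0,0,0],[0,0,0,0,0,0,0],[0,0,0,0,0,0,0],[0,0,0,0,0,0,0],[0,0,-20,0,0,0,0],[0,0,-30,0,0,0,0],[0,0,-10,0,0,0,0],[0,0,0,0,0,0,0],[0,0,0,0,0,0,0],[0,0,0,0,0,0,0],[0,0,0,0,0,0,0]]]'
python3 - <<'E'
from h import *; import cv2
S=ctrl.sense(); c=ctrl.read_camera("wrist"); print(S["tcp_pos"],S["ee_rot"]); s=ctrl.read_camera("side")["frame"]
f=lambda i,u,v,w:cv2.resize(i[v:v+w*3//2,u:u+w],(400,600),interpolation=cv2.INTER_CUBIC)
m=np.hstack([f(c["frame"],240,120,160),f(s,205,155,80)])
cv2.imwrite("pics/d.png",cv2.convertScaleAbs(m[:,:,::-1],alpha=1.7))
E
```

```text
time_s: 11.65
tcp_pos: [490.8, 194.9, 170.4]
ee_rot: [0.0, -3.14, 0.001]
contact_force: [-0.4, 0.1, -0.5]
width: 1.002
finger_force: 0.0
[490.80845084 194.92953275 170.37704117] [ 3.19414794e-04 -3.13998313e+00  7.48372498e-04]
```

View pics/d.png

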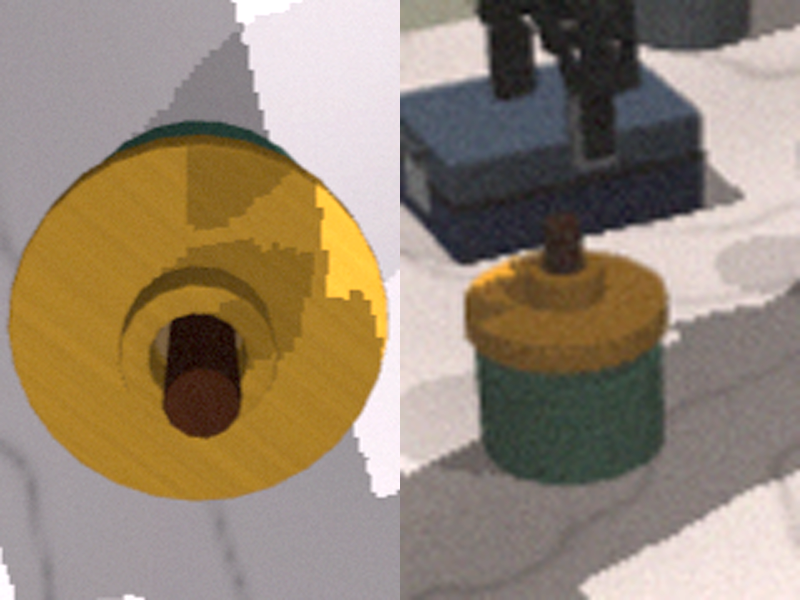

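The lids sit level and fully seated; the post top is at wrist (320.5, 280.4).

```bash
python3 - <<'E'
from h import *
S=ctrl.sense(); c=ctrl.read_camera("wrist"); print(S["tcp_pos"]); P=dict(tcp_pos=[490.81,194.93,170.38],ee_rot=[3.194e-4,-3.13998,7.48e-4])
print(ray(c,320.5,280.4,127,P),ray(c,319.2,260,103,P), ray(c,240+9/2.5,240,85,P),ray(c,240+387/2.5,240,85,P),ray(c,319,120+137/2.5,85,P),ray(c,319,120+499/2.5,85,P))
E
```

```text
[490.90714295 194.94841922 170.59738698]
[491.6 195.1 127. ] [489.  194.4 103. ] [482.1 145.   85. ] [482.1 243.8  85. ] [439.8 194.2  85. ] [541.4 194.3  85. ]
```

```bash
python3 -m jog '[[[0,-0.4,15,0,0,0,0],[0,0,20,0,0,0,0],[0,0,20,0,0,0,0],[0,0,12,0,0,0,0],[0,0,7,0,0,0,0],[0,0,4,0,0,0,0],[0,0,0,0,0,0,0],[0,0,0,0,0,0,0],[0,0,0,0,0,0,60],[0,0,0,0,0,0,75],[0,0,0,0,0,0,90],[0,0,0,0,0,0,105],[0,0,0,0,0,0,120],[0,0,0,0,0,0,135],[0,0,0,0,0,0,150],[0,0,0,0,0,0,180],[0,0,0,0,0,0,255],[0,0,0,0,0,0,255],[0,0,0,0,0,0,255],[0,0,0,0,0,0,255]]]'
```

```text
time_s: 13.47
tcp_pos: [491.4, 194.7, 93.9]
ee_rot: [-0.0, 3.141, 0.0]
contact_force: [-2.2, 0.1, 5.3]
width: 0.443
finger_force: 59.5
```

```bash
python3 -m jog '[[[0,0,-1,0,0,0,255],[0,0,-1,0,0,0,255],[0,0,-1,0,0,0,255],[0,0,-1,0,0,0,255],[0,0,-2,0,0,0,255],[0,0,-2,0,0,0,255],[0,0,-2,0,0,0,255],[0,0,0,0,0,0,255],[0,0,0,0,0,0,255],[0,0,0,0,0,0,255]]]'
python3 - <<'E'
from h import *; import cv2
S=ctrl.sense(); s=ctrl.read_camera("side")["frame"]
cv2.imwrite("pics/e.png",cv2.convertScaleAbs(cv2.resize(s[155:275,165:325],(640,480),interpolation=cv2.INTER_CUBIC)[:,:,::-1],alpha=1.7))
E
```

```text
time_s: 14.3
tcp_pos: [491.2, 194.6, 103.4]
ee_rot: [0.0, -3.141, 0.0]
contact_force: [-0.1, 0.2, -1.4]
width: 0.446
finger_force: 60.2
```

View pics/e.png

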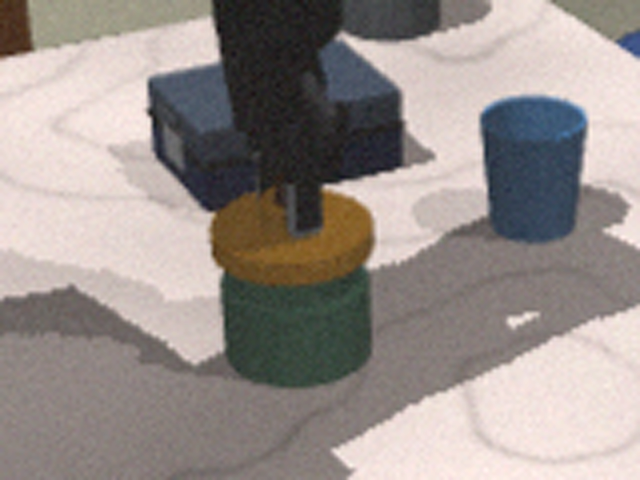

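The wrist load (about 1.5 N) matches the cover alone, and it is coming up level while the jar stays put.

```bash
python3 -m jog '[[[0,0,-3,0,0,0,255],[0,0,-5,0,0,0,255],[0,0,-6,0,0,0,255],[0,0,-8,0,0,0,255],[0,0,-8,0,0,0,255],[0,0,-10,0,0,0,255],[0,0,-10,0,0,0,255],[0,0,-12,0,0,0,255],[0,0,-12,0,0,0,255],[0,0,-12,0,0,0,255],[0,0,-12,0,0,0,255],[0,0,-12,0,0,0,255],[0,0,-10,0,0,0,255],[0,0,-6,0,0,0,255],[0,0,-3,0,0,0,255],[0,0,-1,0,0,0,255],[0,0,0,0,0,0,255],[0,0,0,0,0,0,255],[0,0,0,0,0,0,255],[0,0,0,0,0,0,255]]]'
python3 - <<'E'
from h import *; import cv2
S=ctrl.sense(); s=ctrl.read_camera("side")["frame"];print(S["qvel"].round(3))
cv2.imwrite("pics/f.png",cv2.convertScaleAbs(cv2.resize(s[125:275,145:345],(800,600),interpolation=cv2.INTER_CUBIC)[:,:,::-1],alpha=1.7))
E
```

```text
time_s: 16.02
tcp_pos: [491.1, 194.6, 233.1]
ee_rot: [0.0, -3.141, 0.0]
contact_force: [0.7, -0.8, -1.8]
width: 0.444
finger_force: 60.2
[ 0.001 -0.003 -0.001 -0.001  0.     0.   ]
```

View pics/f.png

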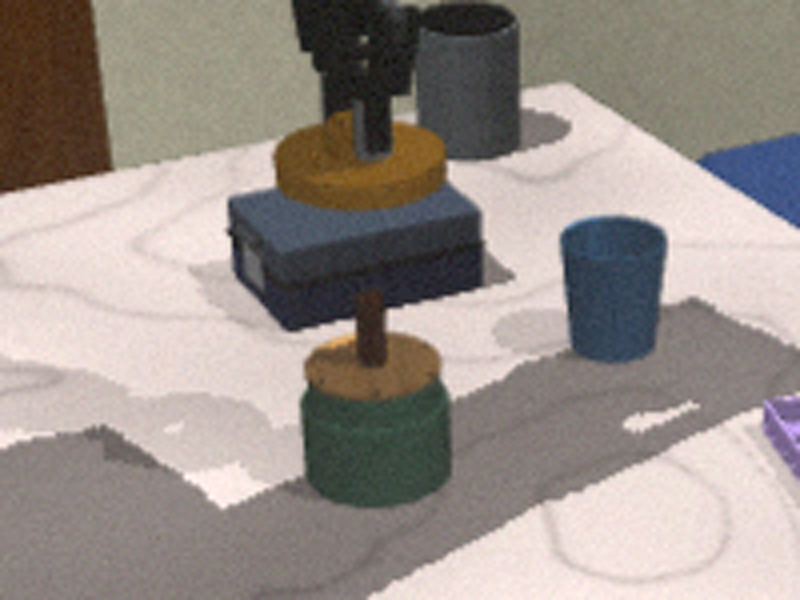

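The inner lid is seated level in the jar with its post at (370, 330), and the cover is held level above it at (360, 160), about 130 mm over the rim. Nothing else has moved, so I'm handing in.

```bash
python3 -c "
from cell import ctrl
print(ctrl.close_job())"
```

```text
the job is handed in; nothing more can be done
None
```

The job is handed in at about 16 s: the inner lid is seated level in the jar, and the brass cover is held level about 130 mm above the rim and straight over it. I saw no bystander moved in the views I checked; I did not re-check the carafe, stopper or clock at the end.

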